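Set the cutting-depth dial and lock it

TASK

Set the router lift's cutting depth: with the fingertips, gently push the black peg of the white dial round until the dial's red index mark lines up with the green line of the dark scale ring, and only then push the yellow-knobbed lock lever sideways, all the way over to its stop. Only push with the fingers - grip and lift nothing - and leave the scale ring where it is set, the dial on its line, and the jar, the pliers and the wood offcut undisturbed.

Things in the scene. Friction and masses are not known exactly. Their poses are not given: they have to be found in the camera images.
- setter: blue depth-setting unit of a router lift, a block 200 x 280 mm in plan with its flat top 36 mm above the bench, fixed to the bench. Origin: centre of its underside. Its x points away from the robot at zero yaw, y to the left. On its top stand, left, the dial (axis at x 0, y +45 mm), right, the lock lever (pivot at x 0, y -85 mm) and a short steel stop pin.
- dial_center (a point): point on the dial's upright axis in the plane of its face, 50 mm above the bench. The white dial is 132 mm across; round it shows the dark scale ring, 184 mm across, its top 42 mm above the bench, with white ticks every 15 degrees.
- index_mark (a point): outer end of the red index line (6 mm wide, radial) at the rim of the dial, 66 mm from the axis.
- target_line (a point): the place at the dial's rim, 66 mm from the axis, level with the dial's face, where the green scale line (6 mm wide, 30 mm long, radial) of the scale ring meets it: the index mark must come here.
- peg_top (a point): centre of the top of the black upright peg on the dial: 16 mm thick (22 mm at its foot collar, which is 6 mm high), standing 32 mm above the dial's face (top 82 mm above the bench), 50 mm from the axis, opposite the index mark. Pushed along the circle it turns the dial.
- depth_dial (a joint): angle of the dial (rad), counterclockwise from above positive; 0 when the index mark points along the unit's +x. Turns freely either way within -2.6 to 2.6, and stays where it is left by friction (about 1.2 N at the peg).
- scale_ring (a joint): angle of the scale ring (rad), same sense and zero for its green line. It is stiff (about 0.3 N m) and is to be left as it is. At the start the green line is always 0.6 to 2.5 rad counterclockwise of the index mark.
- lock_lever (a joint): angle of the lock lever (rad): at 0 (open) it points along the unit's -x, and it grows counterclockwise from above, towards -y (away from the dial), up to the stop at 1.2 (locked). Starts between 0 and 0.2; stays where left by friction (about 1.1 N at the knob). It does not hold the dial.
- lever_knob (a point): centre of the top of the yellow knob at the lever's end: an upright round knob 18 mm thick, from 50 to 84 mm above the bench, 70 mm from the pivot. The lever's arm is a bar 12 mm thick, its axis 58 to 60 mm above the bench.
- lever_pivot (a point): point on the lever's upright pivot axis, 84 mm above the bench; the steel hub there is 26 mm thick and ends 66 mm above the bench.
- jar: jar of screws with a dark lid, 60 mm across, 76 mm high, standing loose left of the unit. Origin: centre of its underside.
- pliers: red combination pliers, 180 x 60 x 18 mm, lying loose right of the unit. Origin: centre of the underside.
- offcut: wood offcut 90 x 60 x 18 mm with a dark stain, lying loose behind the unit. Origin: centre of its underside.

How it is judged:
By the outcome, as a careful person would: the job done as asked, in the order asked, and still so for the second after the job is handed in, with the robot touching nothing.
It also fails if it takes over 58 s, if anything falls off the work surface, if the arm or the gripper's body presses on something with over 40 N, if the wrist force passes 120 N, or if a joint passes its speed limit or range.

ROBOT

A 6-joint arm with a two-finger parallel gripper is mounted at the origin on a cart in front of the work surface, level with it; the furniture and walls round the work are solid. World frame = base frame: x ahead of the robot, y to its left, z up, the work surface at z = 0. Lengths are in mm, angles in rad, forces in N, time in s.
With the tool pointing down it reaches from about 300 to 775 mm from the base axis. Payload 14.6 kg.
Tool frame: the origin (TCP) lies at the very end of the fingers, on their centre line; the grasp point (between the pads) lies 19 mm behind it; z points along the fingers, y is the line along which they close (so a half turn about z gives the same grasp; the last joint's range is limited). The gripper opens to 94 mm and grips with 3 to 60 N. Pads are 16 mm wide; open, the fingers measure 119 mm over their backs; the gripper's body (75 mm by 177 mm) begins 78 mm behind the grasp point.
Start: joints at [1.208, 0.3, 1.521, -0, 1.321, -0.067], TCP at [160.325, 526.103, 177.646] pointing down, gripper open.
Joint ranges: [-3.03, 3.03], [-0.79, 2.21], [0.23, 2.52], [-1.04, 4.18], [0, 3.07], [-2.55, 2.55]. Speed limits (rad/s): [2.22, 2.22, 2.57, 3.14, 3.14, 3.14].

INTERFACE

Orientations are given as [roll, pitch, yaw] about the fixed x, y, z axes, in that order (R = Rz(yaw) Ry(pitch) Rx(roll)).
In Python, from cell import manip, optics gives the robot as it stands.
- The arm moves only by the shell command python3 -m crank 'ROWS' [FORCE]. ROWS is JSON, a list of rows, each a list of 7 numbers: the opening in per cent of the stroke, from 0 (shut) to 100 (fully open), then the shift along the tool's x, y, z in mm, then the turn, a rotation vector about the tool's x, y, z in rad. A call has 1 to 10 rows; each row is the pose to reach, as a shift and turn from the pose commanded when the call began, along the tool's axes at that moment; what a row does not reach only later rows make up. A row lasts 1/10 s, in which the tool goes at most 50 mm and 8.59 degrees, less where a joint would pass 70% of its speed; a pose out of reach is approached as far as the arm can. A call with a gripper value outside its range is refused whole. The fingers move at their own pace and stop on an object; FORCE is the grip in N (left out, the last holds). Time passes only in rows, so rows that repeat a pose let the fingers close. It gives the time, the measured TCP pose, the force, the opening and the grip force at its end, in the units of the state.
- manip.read_state(): the state, without advancing time (a new reading comes with each control period).
- optics.camera(name): name is "side" or "top" or "wrist"; returns (picture, depth): 400x640x3 uint8, red, green, blue; 400x640 float32, mm along the optical axis (not along the pixel's ray), 0 where there is no reading.
- optics.calibration(name): a dict with "camera_matrix" (3x3 intrinsics, pixels), "R" (3x3) and "t" (3): a world point X has camera coordinates R X + t. Camera axes: x right, y down, z forward; pixel columns grow to the right and rows downward; lengths in mm; the calibration is good to about 2 mm. A picture is of the moment at which its call begins: read the wrist's pose just before it. calibration takes no time and is no camera call; for the wrist camera it gives the pose at the moment of the call.
- manip.sign_off(): hands the job in; it is judged then, once.
The state is a dict: "clock": time; "joints": joint angles; "qd": joint speeds; "effort": joint torques, N m; "eef_pos": TCP position; "eef_rot": TCP orientation; "wrist_force": force on the tool from outside, world axes, zero at the start; "moment": the same for the moment, N m; "finger_gap": finger opening in mm; "finger_force": force on a finger pad.
Only numpy, scipy, OpenCV 4.12 (cv2) and the standard library are available. Lean on these libraries where they do the work, as an engineer would, in place of code of your own. Each camera call takes 0.05 s, during which the arm holds its last target. There are 200 camera calls.

## Working session

There is one attempt and no reset: what is moved stays moved. The work goes in short steps, Python scripts to look and compute and a shell command to move; the robot and the scene stay as the last step left them, time stands still between calls to the robot, and variables do not carry over. Pictures are saved under pics/ and viewed, at most 10 in all, crops included, and the job is handed in when it is done.

```bash
ls; mkdir -p pics; python3 - <<'E'
from cell import manip, optics
import cv2
s=manip.read_state(); print({k:s[k] for k in('clock','eef_pos','eef_rot','finger_gap')})
for n in('top','side'):
    p,d=optics.camera(n); cv2.imwrite(f'pics/{n}0.png',p[:,:,::-1])
    c=optics.calibration(n); print(n,c)
E
```

```text
pics
{'clock': 0.0, 'eef_pos': array([160.19156178, 525.84027741, 177.08811677]), 'eef_rot': array([-3.14043937e+00, -6.79495716e-05,  2.84586956e+00]), 'finger_gap': 93.5200262471136}
top {'camera_matrix': array([[455.48929166,   0.        , 320.99481242],
       [  0.        , 455.48929166, 199.30400261],
       [  0.        ,   0.        ,   1.        ]]), 'R': array([[-0.00950156, -0.99836168, -0.05642399],
       [-0.98879485,  0.01778724, -0.14821729],
       [ 0.14897809,  0.05438346, -0.9873439 ]]), 't': array([  43.28619451,  607.00944418, 1063.74675683])}
side {'camera_matrix': array([[406.70688265,   0.        , 323.74852058],
       [  0.        , 406.70688265, 199.70324925],
       [  0.        ,   0.        ,   1.        ]]), 'R': array([[ 0.98449   , -0.17523907, -0.00840894],
       [-0.078485  , -0.39704766, -0.91443604],
       [ 0.15690617,  0.90091311, -0.40464309]]), 't': array([-579.11836435,  146.01560984,  946.16145307])}
```

View pics/top0.png

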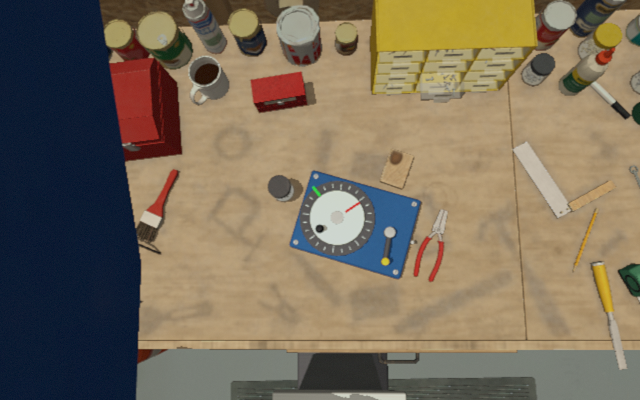

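View pics/side0.png

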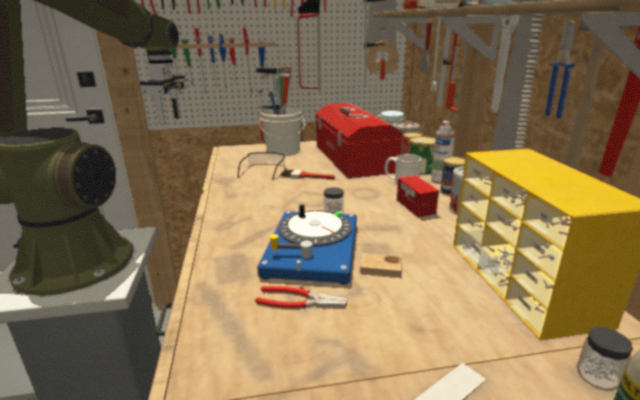

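The top view shows the dial at about (338,217), the peg at (320,229), the red index near (362,200) and the green line at (316,190). The lever hub is at (390,232) and the knob at (386,261). The jar is left at (280,187), the offcut at (397,168) and the pliers at (432,245).

```bash
cat > h.py <<'E'
from cell import manip, optics
import cv2, numpy as np
def cast(c,uv,z):
    uv=np.atleast_2d(np.asarray(uv,float)); K,R,t=c['camera_matrix'],np.array(c['R']),np.array(c['t'])
    d=np.c_[uv,np.ones(len(uv))]@np.linalg.inv(K).T@R; o=-R.T@t
    return o+d*((z-o[2])/d[:,2])[:,None]
def proj(c,X):
    x=np.atleast_2d(X)@np.array(c['R']).T+c['t']; x=x@c['camera_matrix'].T; return x[:,:2]/x[:,2:]
def pix(m): v,u=np.nonzero(m); return np.c_[u,v]
def measure(name='top',n=1):
    c=optics.calibration(name); p,_=optics.camera(name)
    hsv=cv2.cvtColor(p,cv2.COLOR_RGB2HSV); H,S,V=cv2.split(hsv)
    return c,p,H,S,V
def near(c,m,X,r,z):
    uv=pix(m); W=cast(c,uv,z)[:,:2]; k=np.hypot(*(W-X[:2]).T)<r; return W[k]
def ang(v): return np.arctan2(v[1],v[0])
E
python3 - <<'E'
from h import *
c,p,H,S,V=measure()
print(p[217,345],p[229,320],p[200,362],p[190,316],p[232,390],p[261,386],p[250,350])
g=cast(c,[338,217],50)[0]
w=near(c,(S<60)&(V>170),g,80,50)
(hc,r)=cv2.minEnclosingCircle(w.astype(np.float32)); print('dial',hc,r,len(w))
hc=np.array(hc)
d=near(c,V<60,hc,60,82); print('peg',len(d),d.mean(0) if len(d) else 0)
rd=near(c,((H<10)|(H>170))&(S>120)&(V>80),hc,75,50); print('red',len(rd),rd.mean(0),ang(rd.mean(0)-hc))
gr=near(c,(H>45)&(H<80)&(S>120),hc,110,42); print('green',len(gr),gr.mean(0),ang(gr.mean(0)-hc))
k=near(c,(H>22)&(H<36)&(S>150)&(V>100),cast(c,[386,261],84)[0],40,84); print('knob',len(k),k.mean(0))
pv=near(c,(S<60)&(V>110),cast(c,[390,232],66)[0],20,66); print('pivot',len(pv),pv.mean(0))
u=ang(hc-pv.mean(0))-np.pi/2; print('yaw',u,'dist',np.linalg.norm(hc-pv.mean(0)))
b=cv2.minAreaRect(near(c,(H>100)&(H<125)&(S>120)&(V>60),hc,260,36).astype(np.float32)); print(b)
print('lever ang', (ang(k.mean(0)-pv.mean(0))-u-np.pi)%(2*np.pi))
cv2.imwrite('pics/crop.png',cv2.resize(p[150:300,260:460,::-1],None,fx=4,fy=4,interpolation=cv2.INTER_CUBIC))
E
```

```text
[205 213 204] [54 53 53] [93 90 88] [ 55 197  69] [188 186 177] [206 194  57] [103 100  98]
dial (558.5238647460938, -6.931471347808838) 77.09971618652344 2192
peg 35 [533.64844676  37.37758311]
red 26 [588.17792138 -41.17031721] -0.8570327904135677
green 38 [629.92741659  47.34635798] 0.6499692461864315
knob 43 [ 456.49817548 -112.2294765 ]
pivot 105 [ 524.38205977 -126.18071733]
yaw -0.27884686530623215 dist 124.04049949583012
((549.224853515625, -45.90936279296875), (274.4621887207031, 194.79937744140625), 72.76892852783203)
lever ang 0.0761528963377871
```

View pics/crop.png

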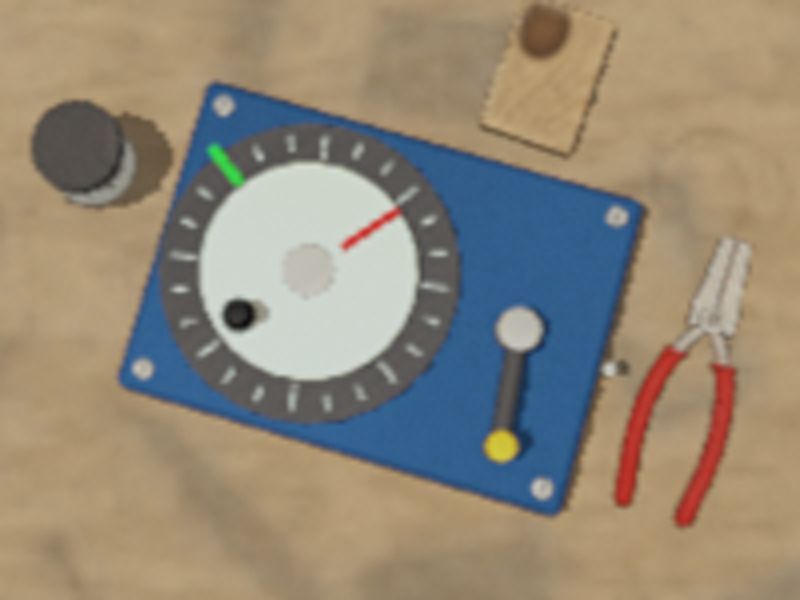

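The crop shows the dial, red index, green line, peg and lever clearly. I'll refine the centre with the dial's outline and check the wrist camera mounting.

```bash
cat >> h.py <<'E'
def dial(name='top',g=(560,-4)):
    c,p,H,S,V=measure(name); g=np.array(g,float)
    m=((S<60)&(V>150)).astype(np.uint8)
    n,l,st,ce=cv2.connectedComponentsWithStats(m,connectivity=4)
    gp=proj(c,[*g,50])[0]; i=1+np.argmax(st[1:,4]*(np.hypot(*(ce[1:]-gp).T)<80))
    co=max(cv2.findContours((l==i).astype(np.uint8),cv2.RETR_EXTERNAL,cv2.CHAIN_APPROX_NONE)[0],key=len)
    W=cast(c,cv2.convexHull(co)[:,0],50)[:,:2]
    (cx,cy),ax,_=cv2.fitEllipse(W.astype(np.float32)); hc=np.array([cx,cy])
    o=dict(c=c,p=p,HSV=(H,S,V),center=hc,axes=ax)
    for k,m,r0,r1,z in(('red',((H<10)|(H>170))&(S>120)&(V>80),15,72,50),('green',(H>45)&(H<80)&(S>120),55,110,42)):
        uv=pix(m); X=cast(c,uv,z)[:,:2]; q=np.hypot(*(X-hc).T); X=X[(q>r0)&(q<r1)]
        if len(X)>5: o[k]=ang(X.mean(0)-hc); o[k+'n']=len(X)
    d=near(c,V<60,hc,60,82); o['peg']=d.mean(0) if len(d)>5 else None
    if o['peg'] is not None: o['pegang']=ang(o['peg']-hc)
    return o
def show(o):
    for k in o:
        if k not in('c','p','HSV'): print(k,np.round(o[k],3) if o[k] is not None else None)
def rows(wps,grip=0,n=None):
    """wps: world x,y,z,yaw; prints row numbers relative to the current pose (tool down)"""
    s=manip.read_state(); P=np.array(s['eef_pos']); y=s['eef_rot'][2]
    tx=np.array([np.cos(y),np.sin(y)]); ty=np.array([np.sin(y),-np.cos(y)])
    for w in wps:
        d=np.array(w[:3])-P; dy=(w[3]-y+np.pi)%(2*np.pi)-np.pi
        print([grip,round(float(d[:2]@tx),1),round(float(d[:2]@ty),1),round(float(-d[2]),1),0,0,round(float(-dy),3)])
E
python3 - <<'E'
from h import *
show(dial())
s=manip.read_state(); c=optics.calibration('wrist'); R=np.array(c['R']); o=-R.T@c['t']
y=s['eef_rot'][2]; d=o-s['eef_pos']; print('cam in tool',d[0]*np.cos(y)+d[1]*np.sin(y),d[0]*np.sin(y)-d[1]*np.cos(y),-d[2],'axis',R[2], c['camera_matrix'][0])
rows([(470,0,260,1.57)])
E
```

```text
center [562.931  -2.235]
axes [130.746 131.668]
red -0.997
redn 27
green 0.637
greenn 38
peg [533.622  37.144]
pegang 2.211
cam in tool 75.15706391037087 0.7066238079761646 -207.40250267230442 axis [ 0.24589491 -0.076382   -0.9662823 ] [313.63404035   0.         322.53591378]
[0, -449.6, -412.8, -82.7, 0, 0, 1.276]
```

```bash
python3 - <<'E'
from h import *
rows([(554,53,190,0.63)])
E
```

```text
[0, -514.5, -337.7, -12.7, 0, 0, 2.216]
```

```bash
python3 -m crank '[[0,-40,-26,-12.7,0,0,0.15],[0,-80,-53,-12.7,0,0,0.3],[0,-120,-79,-12.7,0,0,0.45],[0,-160,-105,-12.7,0,0,0.6],[0,-200,-131,-12.7,0,0,0.75],[0,-240,-158,-12.7,0,0,0.9],[0,-280,-184,-12.7,0,0,1.05],[0,-320,-210,-12.7,0,0,1.2],[0,-360,-236,-12.7,0,0,1.34],[0,-360,-236,-12.7,0,0,1.34]]'; python3 - <<'E'
from h import *
rows([(554,53,190,0.63)])
E
```

```text
clock: 1.2
eef_pos: [438.2, 191.8, 190.1]
eef_rot: [3.142, 0.001, 1.496]
wrist_force: [-0.6, 1.5, -0.4]
finger_gap: 17.3
finger_force: 0.0
[0, -129.7, 125.8, 0.1, 0, 0, 0.866]
```

```bash
python3 -m crank '[[0,-22,21,0,0,0,0.14],[0,-44,42,0,0,0,0.28],[0,-66,63,0,0,0,0.42],[0,-88,84,0,0,0,0.57],[0,-110,105,0,0,0,0.72],[0,-129.7,125.8,0,0,0,0.866],[0,-129.7,125.8,0,0,0,0.866],[0,-129.7,125.8,0,0,0,0.866]]'; python3 - <<'E'
from h import *
o=dial('wrist',(563,-2)); show(o); cv2.imwrite('pics/w1.png',o['p'][:,:,::-1])
rows([(554,53,60,0.63)])
E
```

```text
clock: 2.0
eef_pos: [552.7, 58.1, 189.9]
eef_rot: [-3.141, 0.001, 0.642]
wrist_force: [-0.1, 0.4, 0.8]
finger_gap: 0.8
finger_force: 0.0
center [566.149   5.836]
axes [112.44  134.332]
red -1.117
redn 160
green 0.565
greenn 183
peg [536.711  28.796]
pegang 2.479
[0, -2.1, 5.3, 130.1, 0, 0, 0.013]
```

View pics/w1.png

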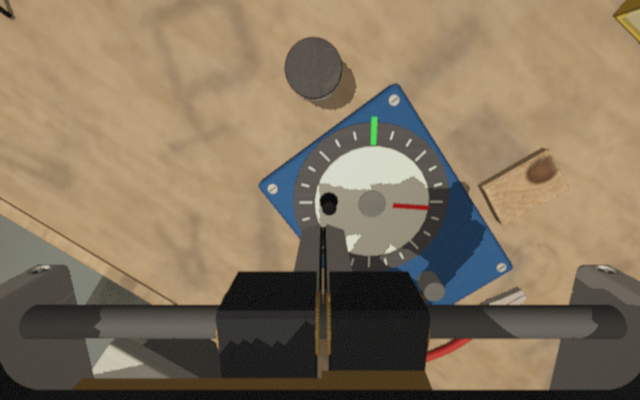

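The wrist view shows the peg at (329,203), dial hub at (372,204), green line at (374,130), red at (410,207), with the closed fingertips at (323,228). I'll cross-check the peg and centre with this view.

```bash
python3 - <<'E'
from h import *
c=optics.calibration('wrist')
print(cast(c,[329,200],82),cast(c,[372,204],50),proj(c,[[533.6,37.1,82],[562.9,-2.2,50],[554,53,60],[554,53,82]]))
G=cast(c,[374,130],42)[0,:2]-[562.9,-2.2]; r=cast(c,[[394,206],[428,208]],50)[:,:2]-[562.9,-2.2]; print(ang(G),[ang(a) for a in r])
E
```

```text
[[545.16265982  45.50940666  82.        ]] [[564.23540082  -3.10076969  50.        ]] [[328.7551686  213.01990178]
 [370.66490075 204.44048442]
 [328.02380919 184.50286101]
 [328.37166957 189.25215767]]
0.6230410704454328 [np.float64(-0.9984663460770075), np.float64(-0.9935621246402887)]
```

```bash
python3 - <<'E'
from h import *
print(manip.read_state()['eef_pos'])
rows([(557,55,61,0.6)])
E
```

```text
[552.50987785  58.52153934 190.12057263]
[0, 1.5, 5.5, 129.1, 0, 0, 0.043]
```

```bash
python3 -m crank '[[0,1.5,5.5,0,0,0,0.043],[0,1.5,5.5,30,0,0,0.043],[0,1.5,5.5,60,0,0,0.043],[0,1.5,5.5,85,0,0,0.043],[0,1.5,5.5,105,0,0,0.043],[0,1.5,5.5,118,0,0,0.043],[0,1.5,5.5,125,0,0,0.043],[0,1.5,5.5,129.1,0,0,0.043],[0,1.5,5.5,129.1,0,0,0.043],[0,1.5,5.5,129.1,0,0,0.043]]'; python3 - <<'E'
from h import *
o=dial('wrist',(563,-2)); cv2.imwrite('pics/w2.png',o['p'][:,:,::-1])
print(manip.read_state()['eef_pos'],manip.read_state()['eef_rot'])
E
```

```text
clock: 3.05
eef_pos: [557.9, 54.4, 62.0]
eef_rot: [3.141, -0.001, 0.597]
wrist_force: [-0.7, -0.1, -0.8]
finger_gap: 0.4
finger_force: 0.0
[557.88629387  54.33954948  62.00764475] [ 3.14095725e+00 -9.99521897e-04  5.96979360e-01]
```

View pics/w2.png

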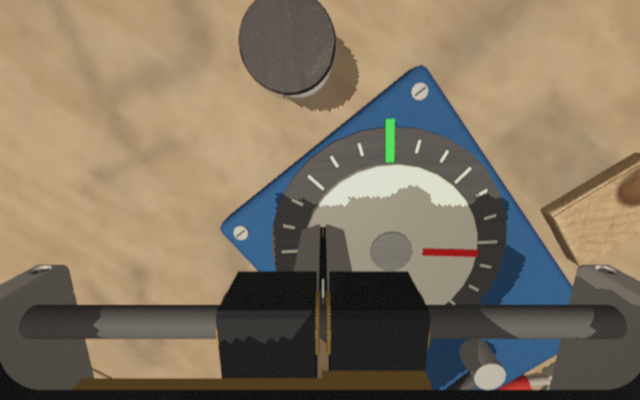

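The view shows the fingertips (323,228) standing just before the peg, which is hidden behind them. The green line (390,140) and the red line (450,252) are both in view.

```bash
cat >> h.py <<'E'
C=np.array([562.9,-2.2])
def lines(name='wrist'):
    c,p,H,S,V=measure(name); a={}
    for k,m,r0,r1,z in(('red',((H<8)|(H>172))&(S>130)&(V>60),18,63,50),('green',(H>45)&(H<80)&(S>120)&(V>60),60,105,42)):
        X=cast(c,pix(m),z)[:,:2]; q=np.hypot(*(X-C).T); X=X[(q>r0)&(q<r1)]
        if len(X)<10: print(k,'none'); continue
        vx,vy,x,y=cv2.fitLine(X.astype(np.float32),cv2.DIST_HUBER,0,.01,.01).ravel(); v=np.array([vx,vy])
        if v@(np.array([x,y])-C)<0: v=-v
        a[k]=(ang(v),ang(np.array([x,y])-C)); print(k,len(X),'line',round(a[k][0],4),'centroid',round(a[k][1],4))
    if len(a)==2: print('green-red by line',a['green'][0]-a['red'][0],'by centroid',a['green'][1]-a['red'][1])
    return p
def arc(phis,z=61,r=52.5,off=0.31,grip=0):
    rows([(C[0]+r*np.cos(f),C[1]+r*np.sin(f),z,f+off-np.pi/2) for f in phis],grip)
E
python3 - <<'E'
from h import *
lines()
arc(np.r_[np.linspace(1.72,2.5,10)])
E
```

```text
red 339 line -0.9811 centroid -0.9795
green 437 line 0.6247 centroid 0.6234
green-red by line 1.6058688 by centroid 1.602963660542665
[0, -4.9, 2.3, 0.9, 0, 0, 0.138]
[0, -9.0, 0.5, 0.9, 0, 0, 0.051]
[0, -13.4, -0.9, 0.9, 0, 0, -0.036]
[0, -17.8, -2.0, 0.9, 0, 0, -0.122]
[0, -22.3, -2.6, 0.9, 0, 0, -0.209]
[0, -26.8, -2.9, 0.9, 0, 0, -0.296]
[0, -31.4, -2.8, 0.9, 0, 0, -0.382]
[0, -35.9, -2.2, 0.9, 0, 0, -0.469]
[0, -40.4, -1.3, 0.9, 0, 0, -0.556]
[0, -44.7, -0.0, 0.9, 0, 0, -0.642]
```

```bash
python3 -m crank '[[0,-4.9,2.3,0,0,0,0.1],[0,-9,0.5,0,0,0,0.05],[0,-13.4,-0.9,0,0,0,-0.036],[0,-17.8,-2,0,0,0,-0.122],[0,-22.3,-2.6,0,0,0,-0.209],[0,-26.8,-2.9,0,0,0,-0.296],[0,-31.4,-2.8,0,0,0,-0.382],[0,-35.9,-2.2,0,0,0,-0.469],[0,-40.4,-1.3,0,0,0,-0.556],[0,-44.7,0,0,0,0,-0.642]]'; python3 -m crank '[[0,0,0,0,0,0,0],[0,0,0,0,0,0,0]]'; python3 - <<'E'
from h import *
lines(); print(manip.read_state()['eef_pos'])
arc(np.r_[np.linspace(2.56,3.1,9)],z=62)
E
```

```text
clock: 4.15
eef_pos: [520.6, 29.0, 61.8]
eef_rot: [3.141, -0.0, 1.242]
wrist_force: [0.8, -0.9, -0.1]
finger_gap: 0.3
finger_force: 0.0
clock: 4.35
eef_pos: [520.8, 29.2, 61.6]
eef_rot: [3.141, -0.0, 1.236]
wrist_force: [0.2, -0.1, 0.8]
finger_gap: 0.5
finger_force: 0.0
red 309 line -1.0082 centroid -0.9736
green 471 line 0.6481 centroid 0.6176
green-red by line 1.6563714 by centroid 1.591184271658955
[520.76520931  29.26430862  61.51131888]
[0, -3.0, -0.8, -0.5, 0, 0, -0.063]
[0, -6.5, -1.5, -0.5, 0, 0, -0.13]
[0, -10.0, -2.0, -0.5, 0, 0, -0.198]
[0, -13.5, -2.3, -0.5, 0, 0, -0.265]
[0, -17.1, -2.4, -0.5, 0, 0, -0.333]
[0, -20.6, -2.2, -0.5, 0, 0, -0.4]
[0, -24.1, -1.7, -0.5, 0, 0, -0.468]
[0, -27.6, -1.0, -0.5, 0, 0, -0.535]
[0, -31.0, -0.1, -0.5, 0, 0, -0.603]
```

The dial has not turned; I need to look.

```bash
python3 - <<'E'
from h import *
a=optics.camera('wrist')[0]; cs=optics.calibration('side'); b=optics.camera('side')[0]
v,u=148,0
crop=cv2.resize(b[170:320,220:420],(533,400),interpolation=cv2.INTER_CUBIC)
im=np.vstack([cv2.resize(a,(480,300)),cv2.resize(crop,(400,300))[:, :].copy() if 0 else cv2.resize(crop,(480,300))])
cv2.imwrite('pics/w3.png',im[:,:,::-1])
E
```

```text
(no output)
```

View pics/w3.png

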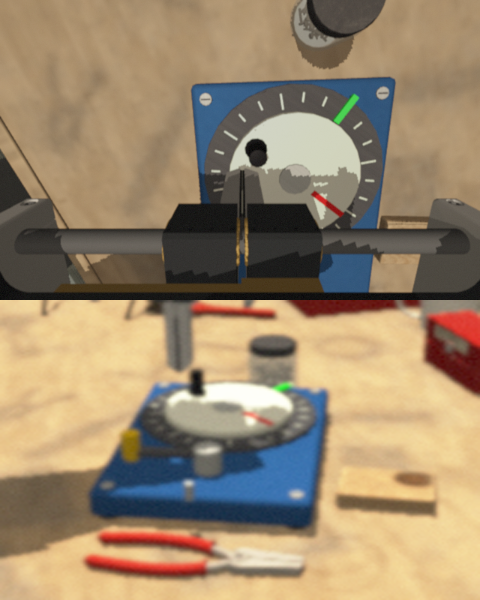

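```bash
python3 - <<'E'
from h import *
s=manip.read_state(); P=s['eef_pos']; print(P,s['joints'])
for n in('side','wrist'):
    c=optics.calibration(n); p,d=optics.camera(n); uv=proj(c,[P,P+[0,0,20],[535,39.5,82],[535,39.5,50]]); print(n,uv)
    if n=='wrist':
        sc=(640/480,400/300)
        for q in((242,171),(257,158),(255,147)):
            q=(q[0]*sc[0],q[1]*sc[1]); print('wr',q,d[int(q[1]),int(q[0])])
    else:
        for q in((178,365),(178,350),(196,390),(197,378)):
            q=(220+q[0]*200/480,170+(q[1]-300)/2); print('side',q,d[int(q[1]),int(q[0])], (np.linalg.inv(c['camera_matrix'])@[*q,1]*d[int(q[1]),int(q[0])]-c['t'])@np.array(c['R']))
E
```

```text
[520.67601344  29.31778027  61.33122341] [-1.39750005e-02  3.66197069e-01  1.72367537e+00 -3.42417680e-05
  1.05152389e+00  3.19423175e-01]
side [[295.23574322 214.48927876]
 [294.94285041 207.32385486]
 [300.10358026 204.96536623]
 [300.50111571 216.28373222]]
side (294.1666666666667, 202.5) 1007.8165 [518.55974041  22.13084469  97.98293107]
side (294.1666666666667, 195.0) 998.77313 [519.23877698  21.20584799 118.53585698]
side (301.6666666666667, 215.0) 1035.1013 [537.1675433   31.00889298  57.53553078]
side (302.0833333333333, 209.0) 1028.4257 [538.72466859  30.8702499   74.32829607]
wrist [[323.26027712 223.45197427]
 [323.32048479 234.18229771]
 [339.6378186  213.19398783]
 [337.323038   199.43067594]]
wr (322.66666666666663, 228.0) 185.88135
wr (342.66666666666663, 210.66666666666666) 195.25172
wr (340.0, 196.0) 202.39987
```

```bash
python3 - <<'E'
from h import *
def bp(c,q,d): return (np.linalg.inv(c['camera_matrix'])@[*q,1]*d-c['t'])@np.array(c['R'])
P=manip.read_state()['eef_pos']
c=optics.calibration('wrist'); p,d=optics.camera('wrist')
print('TCP depth expected',(np.array(c['R'])@P+c['t'])[2])
for v in range(214,240,3): print(v,p[v,320],d[v,314],bp(c,(314,v),d[v,314]).round(0))
c=optics.calibration('side'); p,d=optics.camera('side')
for v in range(190,222,2): print(v,p[v,294],bp(c,(294,v),d[v,294]).round(0))
E
```

```text
TCP depth expected 219.85538548407317
214 [210 213 194] 229.05588 [515.  35.  51.]
217 [209 211 192] 230.30501 [515.  32.  50.]
220 [204 206 187] 231.17545 [514.  30.  50.]
223 [145 138 120] 231.37856 [513.  28.  50.]
226 [107 102  87] 184.42691 [519.  41.  95.]
229 [52 51 43] 181.24667 [519.  41.  99.]
232 [41 38 36] 176.28754 [519.  41. 104.]
235 [41 38 35] 171.82324 [519.  41. 108.]
238 [36 33 28] 167.55571 [519.  41. 113.]
190 [95 90 81] [519.  20. 132.]
192 [95 90 85] [519.  20. 127.]
194 [93 86 80] [519.  21. 121.]
196 [89 87 80] [519.  21. 116.]
198 [92 88 82] [518.  21. 111.]
200 [88 86 76] [518.  22. 105.]
202 [87 83 76] [518.  20. 100.]
204 [100  91  80] [518.  20.  95.]
206 [189 159 119] [535. 214.  -0.]
208 [230 197 142] [534. 204.  -2.]
210 [218 186 151] [532. 183.   2.]
212 [116 133 166] [524. 100.  35.]
214 [114 119 131] [521.  71.  43.]
216 [224 222 196] [520.  60.  42.]
218 [250 250 235] [517.  30.  51.]
220 [211 205 177] [516.  24.  49.]
```

The side view's depth puts the real fingertips at z≈93 while the TCP reads 61, so the shut fingers end about 32 mm above the stated TCP and passed over the peg. I'll go back, lower further and re-check.

```bash
python3 - <<'E'
from h import *
rows([(540,48,62,0.9),(558,54.5,62,0.6),(558,54.5,36,0.6)])
E
```

```text
[0, 24.1, 12.3, -0.8, 0, 0, 0.338]
[0, 36.1, 27.2, -0.8, 0, 0, 0.638]
[0, 36.1, 27.2, 25.2, 0, 0, 0.638]
```

```bash
python3 -m crank '[[0,12,6,-3,0,0,0.14],[0,24,12.3,-3,0,0,0.28],[0,30,20,-3,0,0,0.42],[0,36.1,27.2,-3,0,0,0.56],[0,36.1,27.2,-3,0,0,0.638],[0,36.1,27.2,-3,0,0,0.638],[0,36.1,27.2,5,0,0,0.638],[0,36.1,27.2,13,0,0,0.638],[0,36.1,27.2,20,0,0,0.638],[0,36.1,27.2,20,0,0,0.638]]'; cat >> h.py <<'E'
def tip():
    P=manip.read_state()['eef_pos']; c=optics.calibration('side'); p,d=optics.camera('side')
    u0,v0=proj(c,P)[0]; u0=int(u0); R=np.array(c['R'])
    v,u=np.mgrid[150:260,u0-25:u0+26]; dd=d[150:260,u0-25:u0+26]
    X=(np.dstack([u,v,np.ones_like(u)])@np.linalg.inv(c['camera_matrix']).T*dd[...,None]-c['t'])@R
    k=(abs(X[...,0]-P[0])<22)&(abs(X[...,1]-P[1])<24)&(X[...,2]>54)
    Z=X[k]; i=Z[:,2]<Z[:,2].min()+12
    print('TCP',P.round(1),'tip z',Z[:,2].min().round(1),'tip xy',Z[i,:2].min(0).round(1),Z[i,:2].max(0).round(1))
E
python3 - <<'E'
from h import *
tip(); lines()
E
```

```text
clock: 5.7
eef_pos: [557.2, 54.4, 39.8]
eef_rot: [-3.14, 0.002, 0.601]
wrist_force: [0.2, 0.0, 1.2]
finger_gap: 0.6
finger_force: 0.0
TCP [557.2  54.4  39.8] tip z 54.4 tip xy [535.4  30.7] [547.   41.2]
red 408 line -1.0033 centroid -0.9796
green 537 line 0.6595 centroid 0.6235
green-red by line 1.6627839 by centroid 1.6030581092691487
```

```bash
python3 - <<'E'
from h import *
P=manip.read_state()['eef_pos']; c=optics.calibration('side'); p,d=optics.camera('side')
v,u=np.mgrid[120:260,250:360]; X=(np.dstack([u,v,np.ones_like(u)])@np.linalg.inv(c['camera_matrix']).T*d[120:260,250:360][...,None]-c['t'])@np.array(c['R'])
Z=X[(abs(X[...,0]-P[0])<16)&(X[...,1]>43)&(X[...,1]<70)&(X[...,2]>54)]
print(Z[:,2].min(), np.percentile(Z,[5,50,95],axis=0).round(0))
# lowest parts of the gripper body in view
B=X[(X[...,2]>95)&(X[...,1]<250)]; 
for z in range(60,160,10):
    q=X[(X[...,2]>z)&(X[...,2]<z+10)&(abs(X[...,0]-P[0])<150)&(abs(X[...,1]-P[1])<150)]
    if len(q): print(z,q.min(0).round(0),q.max(0).round(0),len(q))
E
```

```text
68.90423207572736 [[544.  44.  78.]
 [559.  49. 128.]
 [571.  58. 237.]]
60 [531.  30.  60.] [662. 132.  70.] 86
70 [531.  30.  70.] [665. 163.  80.] 201
80 [532.  31.  80.] [570.  57.  90.] 54
90 [543.  39.  90.] [570.  61. 100.] 43
100 [543.  40. 100.] [570.  62. 110.] 42
110 [543.  39. 111.] [570.  60. 120.] 45
120 [543.  38. 121.] [571.  59. 130.] 43
130 [544.  38. 130.] [570.  59. 140.] 42
140 [544.  39. 140.] [571.  62. 150.] 45
150 [544.  39. 150.] [571.  59. 160.] 39
```

```bash
python3 -m crank '[[0,0,0,4,0,0,0],[0,0,0,8,0,0,0],[0,0,0,8,0,0,0]]'; python3 - <<'E'
from h import *
arc(np.r_[np.linspace(1.72,2.35,10)],z=32)
E
```

```text
clock: 6.15
eef_pos: [557.7, 54.4, 32.6]
eef_rot: [-3.141, 0.001, 0.601]
wrist_force: [0.2, 0.0, 0.2]
finger_gap: 0.3
finger_force: 0.0
[0, -4.8, 2.4, 0.6, 0, 0, 0.142]
[0, -8.1, 0.9, 0.6, 0, 0, 0.072]
[0, -11.6, -0.3, 0.6, 0, 0, 0.002]
[0, -15.1, -1.3, 0.6, 0, 0, -0.068]
[0, -18.7, -2.1, 0.6, 0, 0, -0.138]
[0, -22.4, -2.6, 0.6, 0, 0, -0.208]
[0, -26.0, -2.8, 0.6, 0, 0, -0.278]
[0, -29.7, -2.8, 0.6, 0, 0, -0.348]
[0, -33.4, -2.5, 0.6, 0, 0, -0.418]
[0, -37.0, -2.0, 0.6, 0, 0, -0.488]
```

```bash
python3 -m crank '[[0,-4.8,2.4,0,0,0,0.1],[0,-8.1,0.9,0,0,0,0.07],[0,-11.6,-0.3,0,0,0,0],[0,-15.1,-1.3,0,0,0,-0.068],[0,-18.7,-2.1,0,0,0,-0.138],[0,-22.4,-2.6,0,0,0,-0.208],[0,-26,-2.8,0,0,0,-0.278],[0,-29.7,-2.8,0,0,0,-0.348],[0,-33.4,-2.5,0,0,0,-0.418],[0,-37,-2,0,0,0,-0.488]]'; python3 -m crank '[[0,-1,0,0,0,0,0],[0,-1,0,0,0,0,0]]'; python3 - <<'E'
from h import *
lines()
P=manip.read_state()['eef_pos'][:2]-C; print(ang(P),np.hypot(*P))
arc(np.r_[np.linspace(2.45,2.97,9)],z=32.5)
E
```

```text
clock: 7.15
eef_pos: [526.6, 35.2, 33.4]
eef_rot: [3.141, -0.001, 1.092]
wrist_force: [1.4, 0.7, -0.5]
finger_gap: 0.2
finger_force: 0.7
clock: 7.35
eef_pos: [526.0, 34.3, 33.3]
eef_rot: [3.141, -0.0, 1.087]
wrist_force: [0.3, 1.0, 0.1]
finger_gap: 0.4
finger_force: 0.0
red 456 line -0.4276 centroid -0.4253
green 632 line 0.6469 centroid 0.618
green-red by line 1.074493 by centroid 1.04327363514149
2.3629937911298957 51.94405063792715
[0, -4.3, -1.7, 0.8, 0, 0, -0.102]
[0, -7.6, -2.3, 0.8, 0, 0, -0.167]
[0, -11.0, -2.6, 0.8, 0, 0, -0.232]
[0, -14.4, -2.8, 0.8, 0, 0, -0.297]
[0, -17.8, -2.7, 0.8, 0, 0, -0.362]
[0, -21.2, -2.4, 0.8, 0, 0, -0.427]
[0, -24.6, -1.9, 0.8, 0, 0, -0.492]
[0, -27.9, -1.2, 0.8, 0, 0, -0.557]
[0, -31.2, -0.3, 0.8, 0, 0, -0.622]
```

```bash
python3 -m crank '[[0,-4.3,-1.7,0,0,0,-0.102],[0,-7.6,-2.3,0,0,0,-0.167],[0,-11,-2.6,0,0,0,-0.232],[0,-14.4,-2.8,0,0,0,-0.297],[0,-17.8,-2.7,0,0,0,-0.362],[0,-21.2,-2.4,0,0,0,-0.427],[0,-24.6,-1.9,0,0,0,-0.492],[0,-27.9,-1.2,0,0,0,-0.557],[0,-31.2,-0.3,0,0,0,-0.622],[0,-31.2,-0.3,0,0,0,-0.622]]'; python3 - <<'E'
from h import *
lines()
P=manip.read_state()['eef_pos'][:2]-C; print(ang(P),np.hypot(*P))
arc(np.r_[np.linspace(3.03,3.3,7)],z=33)
E
```

```text
clock: 8.4
eef_pos: [511.1, 6.6, 33.2]
eef_rot: [-3.141, -0.0, 1.71]
wrist_force: [-0.4, 0.0, 0.6]
finger_gap: 0.7
finger_force: 0.0
red 446 line 0.1539 centroid 0.1284
green 569 line 0.651 centroid 0.615
green-red by line 0.49715012 by centroid 0.48657126631126
2.9699253126451457 52.48205886827822
[0, -3.0, -0.9, 0.2, 0, 0, -0.061]
[0, -5.3, -1.4, 0.2, 0, 0, -0.106]
[0, -7.7, -1.8, 0.2, 0, 0, -0.151]
[0, -10.0, -2.2, 0.2, 0, 0, -0.196]
[0, -12.3, -2.4, 0.2, 0, 0, -0.241]
[0, -14.7, -2.5, 0.2, 0, 0, -0.286]
[0, -17.1, -2.5, 0.2, 0, 0, -0.331]
```

```bash
python3 -m crank '[[0,-3,-0.9,0,0,0,-0.061],[0,-5.3,-1.4,0,0,0,-0.106],[0,-7.7,-1.8,0,0,0,-0.151],[0,-10,-2.2,0,0,0,-0.196],[0,-12.3,-2.4,0,0,0,-0.241],[0,-14.7,-2.5,0,0,0,-0.286],[0,-17.1,-2.5,0,0,0,-0.331],[0,-17.1,-2.5,0,0,0,-0.331],[0,-17.1,-2.5,0,0,0,-0.331]]'; python3 - <<'E'
from h import *
lines();o=dial('top',C)
show({k:o[k] for k in o if k in('center','axes','red','green','redn','greenn')})
P=manip.read_state()['eef_pos'][:2]-C; print(ang(P),np.hypot(*P))
arc([3.36,3.38,3.4,3.42,3.44],z=33)
E
```

```text
clock: 9.35
eef_pos: [511.1, -10.4, 33.2]
eef_rot: [-3.142, 0.0, 2.039]
wrist_force: [0.2, -0.1, 0.5]
finger_gap: 0.4
finger_force: 0.0
red 446 line 0.4823 centroid 0.4296
green 488 line 0.6334 centroid 0.6151
green-red by line 0.15102437 by centroid 0.18543793738275105
center [599.087 -29.283]
axes [41.172 83.779]
green 1.188
greenn 38
-2.985020803092298 52.40825170002012
[0, -3.1, -1.0, 0.2, 0, 0, -0.059]
[0, -4.1, -1.2, 0.2, 0, 0, -0.079]
[0, -5.1, -1.5, 0.2, 0, 0, -0.099]
[0, -6.2, -1.7, 0.2, 0, 0, -0.119]
[0, -7.2, -1.9, 0.2, 0, 0, -0.139]
```

```bash
python3 -m crank '[[0,-2,-0.7,0,0,0,-0.04],[0,-4.1,-1.2,0,0,0,-0.079],[0,-5.1,-1.5,0,0,0,-0.1],[0,-5.1,-1.5,0,0,0,-0.1],[0,-5.1,-1.5,0,0,0,-0.1]]'; cat >> h.py <<'E'
def rim(name='wrist',C=C):
    c,p,H,S,V=measure(name); a=[]
    for k,m,r0,r1,z in(('red',((H<8)|(H>172))&(S>130)&(V>60),45,64,50),('green',(H>45)&(H<80)&(S>120)&(V>60),68,88,42)):
        X=cast(c,pix(m),z)[:,:2]; q=np.hypot(*(X-C).T); X=X[(q>r0)&(q<r1)]; a.append(ang(X.mean(0)-C)); print(k,len(X),round(a[-1],4),q[q<120].min().round(1),q[q<120].max().round(1))
    print('rim diff',a[1]-a[0]); return c,p
E
python3 - <<'E'
from h import *
lines();c,p=rim(); u,v=proj(c,[*C,50])[0].astype(int); print(u,v)
cv2.circle(p,(u,v),2,(255,0,255),-1)
cv2.imwrite('pics/w4.png',cv2.resize(p[0:260,150:500],None,fx=2,fy=2,interpolation=cv2.INTER_CUBIC)[:,:,::-1])
P=manip.read_state()['eef_pos'][:2]-C; print(ang(P),np.hypot(*P))
E
```

```text
clock: 9.95
eef_pos: [512.1, -15.7, 33.2]
eef_rot: [3.142, 0.0, 2.141]
wrist_force: [0.4, 0.4, 0.4]
finger_gap: 0.3
finger_force: 0.2
red 399 line 0.5699 centroid 0.5229
green 475 line 0.6516 centroid 0.6157
green-red by line 0.08174735 by centroid 0.09279692998416245
red 212 0.529 26.1 67.9
green 262 0.6123 71.4 101.2
rim diff 0.08337927460161476
398 255
-2.8821140406708055 52.57686402261835
```

View pics/w4.png

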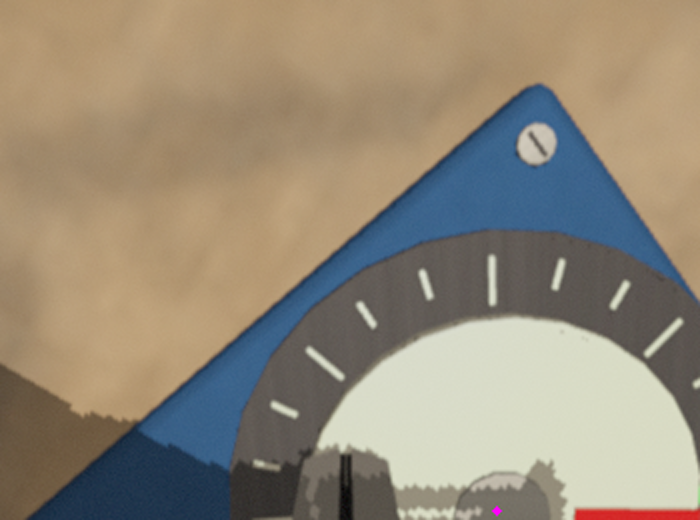

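The crop shows the fingertips at the dial, and the centre mark (497,511) sits on the hub, so the geometry is consistent. The red line is close to the target, with about 0.085 rad left.

```bash
python3 -m crank '[[0,-1,-0.3,0,0,0,-0.02],[0,-2.2,-0.6,0,0,0,-0.045],[0,-3.4,-0.9,0,0,0,-0.065],[0,-3.4,-0.9,0,0,0,-0.065],[0,-3.4,-0.9,0,0,0,-0.065]]'; python3 - <<'E'
from h import *
lines();rim()
P=manip.read_state()['eef_pos'][:2]-C; print(ang(P),np.hypot(*P))
E
```

```text
clock: 10.55
eef_pos: [513.2, -19.2, 33.2]
eef_rot: [-3.142, 0.0, 2.207]
wrist_force: [-0.4, 0.8, -1.4]
finger_gap: 0.5
finger_force: 0.1
red 426 line 0.6253 centroid 0.5861
green 464 line 0.6347 centroid 0.6161
green-red by line 0.009369969 by centroid 0.030045042487489182
red 205 0.5952 25.9 67.6
green 251 0.6151 71.7 101.5
rim diff 0.0199419179926148
-2.813088419876377 52.514756953457855
```

```bash
python3 -m crank '[[0,3,0,0,0,0,0],[0,6,0,0,0,0,0],[0,6,0,-25,0,0,0],[0,6,0,-60,0,0,0],[0,6,0,-60,0,0,-0.1],[0,-30,0,-60,0,0,-0.1],[0,-70,0,-60,0,0,0],[0,-100,0,-60,0,0,0],[0,-100,0,-60,0,0,0],[0,-100,0,-60,0,0,0]]'; python3 - <<'E'
from h import *
for i in range(3): lines();c,p=rim()
o=dial('top',C); show({k:o[k] for k in o if k in('center','axes','red','green','redn','greenn','peg','pegang')}); cv2.imwrite('pics/t5.png',o['p'][:,:,::-1])
cv2.imwrite('pics/w5.png',p[:,:,::-1])
E
```

```text
clock: 11.65
eef_pos: [572.2, -99.4, 92.8]
eef_rot: [-3.141, -0.001, 2.206]
wrist_force: [0.3, -0.2, -0.5]
finger_gap: 0.4
finger_force: 0.0
red 339 line 0.6352 centroid 0.6019
green 348 line 0.6395 centroid 0.6296
green-red by line 0.004359901 by centroid 0.02771224581505627
red 174 0.6052 26.1 67.3
green 187 0.6273 71.6 100.8
rim diff 0.022080972458701886
red 322 line 0.637 centroid 0.6017
green 337 line 0.6333 centroid 0.6301
green-red by line -0.003673792 by centroid 0.02841277114819929
red 167 0.6032 26.4 66.9
green 194 0.6297 71.2 100.8
rim diff 0.02654009747305175
red 337 line 0.6361 centroid 0.6016
green 339 line 0.6371 centroid 0.6294
green-red by line 0.0009723902 by centroid 0.027802506098246638
red 173 0.6048 26.2 67.1
green 189 0.6272 71.4 100.8
rim diff 0.022372397394314847
center [565.922   9.369]
axes [102.393 135.703]
red 0.409
redn 24
green 0.536
greenn 38
peg [520.038 -25.539]
pegang -2.491
```

View pics/w5.png

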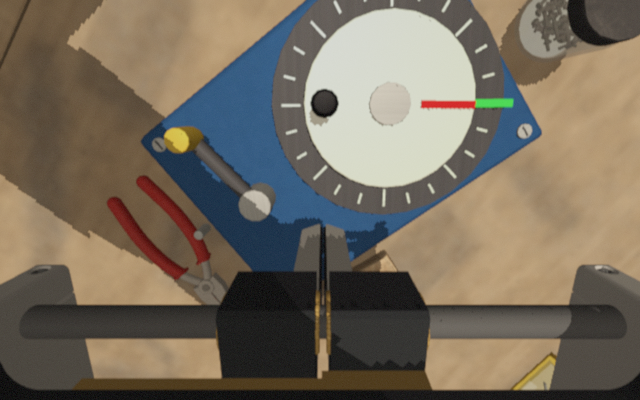

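The view shows the red line (421–475, 104) and the green line (475–513, 103) nearly collinear, the peg at (324,102) and the lever knob at (183,138). I'll compute the alignment using the centre fitted in this same picture.

```bash
python3 - <<'E'
from h import *
o=dial('wrist',C); print(o['center'],o['axes'],'red',o['red'],'green',o['green'],o['green']-o['red'])
c=o['c']; cc=o['center']
rim(C=cc)
c2,p,H,S,V=measure('top')
# top with fixed centre
for C2 in (C,):
  rim('top',C=C2)
k=near(c,(o['HSV'][0]>20)&(o['HSV'][0]<34)&(o['HSV'][1]>150)&(o['HSV'][2]>150),[456.5,-112.2],30,84); print('knob',len(k),k.mean(0))
H,S,V=o['HSV']; pv=near(c,(S<50)&(V>120),[524.4,-126.2],16,66); print('pivot',len(pv),pv.mean(0))
E
```

```text
[567.71789551  -1.664011  ] (133.39134216308594, 138.01637268066406) red 0.6469974711119646 green 0.6600161166041719 0.013018645492207326
red 157 0.6426 22.3 62.7
green 233 0.6608 67.2 96.6
rim diff 0.01821182064620286
red 11 0.6159 27.2 63.9
green 26 0.6373 68.2 97.1
rim diff 0.021372086971185977
knob 406 [ 458.45624965 -110.93449096]
pivot 448 [ 526.26027392 -121.52068784]
```

All estimates agree on about 0.02 rad left, so I'll make one more ~1 mm nudge from the same contact pose.

```bash
python3 -m crank '[[0,40,0,0,0,0,0],[0,80,0,0,0,0,0],[0,106,0,0,0,0,0],[0,106,0,0,0,0,0],[0,106,0,30,0,0,0],[0,106,0,55,0,0,0],[0,106,0,60,0,0,0],[0,103,0,60,0,0,0],[0,101,0,60,0,0,0],[0,101,0,60,0,0,0]]';  python3 -m crank '[[0,-1,0,0,0,0,0],[0,-1.5,-0.1,0,0,0,-0.01],[0,-2,-0.2,0,0,0,-0.02],[0,-2,-0.2,0,0,0,-0.02],[0,-2,-0.2,0,0,0,-0.02]]'; python3 - <<'E'
from h import *
rim();lines()
E
```

```text
clock: 13.2
eef_pos: [513.5, -18.7, 34.4]
eef_rot: [3.14, 0.001, 2.206]
wrist_force: [0.7, 0.1, 0.1]
finger_gap: 0.8
finger_force: 0.0
clock: 13.7
eef_pos: [513.6, -20.0, 33.3]
eef_rot: [3.142, 0.0, 2.227]
wrist_force: [0.2, 0.9, 0.3]
finger_gap: 0.5
finger_force: 0.3
red 230 0.6095 26.0 67.8
green 228 0.6136 71.7 101.5
rim diff 0.004075061013795622
red 422 line 0.6484 centroid 0.6062
green 434 line 0.6228 centroid 0.6166
green-red by line -0.02564615 by centroid 0.010391498867918236
```

```bash
python3 -m crank '[[0,3,0,0,0,0,0],[0,6,0,0,0,0,0],[0,6,0,-25,0,0,0],[0,6,0,-60,0,0,0],[0,6,0,-60,0,0,0],[0,6,0,-60,0,0,0]]'; cat >> h.py <<'E'
PV=np.array([525.,-125.])
def larc(phis,z,r=74,off=0.232):
    rows([(PV[0]+r*np.cos(f),PV[1]+r*np.sin(f),z,f+off-np.pi/2) for f in phis])
E
python3 - <<'E'
from h import *
rim()
larc([2.5],93);larc([2.5],33)
E
```

```text
clock: 14.4
eef_pos: [510.0, -15.1, 93.5]
eef_rot: [3.141, 0.001, 2.227]
wrist_force: [-0.4, -0.0, -0.8]
finger_gap: 0.6
finger_force: 0.0
red 111 0.6119 25.9 67.5
green 152 0.6162 70.9 100.8
rim diff 0.004333564715032545
[0, -25.3, -74.7, -0.3, 0, 0, 1.066]
[0, -25.3, -74.7, 59.7, 0, 0, 1.066]
```

```bash
python3 -m crank '[[0,-4,-12,0,0,0,0.14],[0,-8,-24,0,0,0,0.28],[0,-12,-36,0,0,0,0.42],[0,-16,-48,0,0,0,0.56],[0,-20,-60,0,0,0,0.7],[0,-23,-68,0,0,0,0.84],[0,-25.3,-74.7,0,0,0,0.98],[0,-25.3,-74.7,0,0,0,1.066],[0,-25.3,-74.7,0,0,0,1.066],[0,-25.3,-74.7,0,0,0,1.066]]'; python3 - <<'E'
from h import *
P=manip.read_state()['eef_pos'];print(P)
c,p,H,S,V=measure('side'); k=near(c,(H>20)&(H<34)&(S>150)&(V>120),[457,-111],30,70); print('knob side(z70)',len(k),k.mean(0) if len(k) else 0)
c,p,H,S,V=measure('wrist'); print(proj(c,[457.5,-111.5,84]))
k=near(c,(H>20)&(H<34)&(S>150)&(V>120),[457,-111],30,84); print('knob wrist',len(k),k.mean(0) if len(k) else 0)
larc([2.5],33); larc(np.linspace(2.6,3.1,10),33)
E
```

```text
clock: 15.45
eef_pos: [465.8, -80.7, 92.5]
eef_rot: [-3.14, 0.0, 1.164]
wrist_force: [0.2, 0.1, -0.4]
finger_gap: 0.3
finger_force: 0.0
[465.77540386 -80.68563292  92.53027008]
knob side(z70) 63 [ 457.81801877 -111.80615141]
[[329.26159907 259.05893207]]
knob wrist 0 0
[0, -0.1, -0.2, 59.8, 0, 0, 0.002]
[0, -7.4, -1.6, 59.8, 0, 0, -0.098]
[0, -11.5, -2.0, 59.8, 0, 0, -0.154]
[0, -15.6, -2.2, 59.8, 0, 0, -0.209]
[0, -19.7, -2.2, 59.8, 0, 0, -0.265]
[0, -23.8, -1.9, 59.8, 0, 0, -0.32]
[0, -27.9, -1.5, 59.8, 0, 0, -0.376]
[0, -31.9, -0.8, 59.8, 0, 0, -0.431]
[0, -36.0, 0.2, 59.8, 0, 0, -0.487]
[0, -39.9, 1.3, 59.8, 0, 0, -0.542]
[0, -43.8, 2.7, 59.8, 0, 0, -0.598]
```

```bash
python3 -m crank '[[0,0,0,25,0,0,0],[0,0,0,45,0,0,0],[0,0,0,56,0,0,0],[0,0,0,59,0,0,0],[0,0,0,59,0,0,0]]' && python3 -m crank '[[0,-7.4,-1.6,0,0,0,-0.098],[0,-11.5,-2,0,0,0,-0.154],[0,-15.6,-2.2,0,0,0,-0.209],[0,-19.7,-2.2,0,0,0,-0.265],[0,-23.8,-1.9,0,0,0,-0.32],[0,-27.9,-1.5,0,0,0,-0.376],[0,-31.9,-0.8,0,0,0,-0.431],[0,-36,0.2,0,0,0,-0.487],[0,-39.9,1.3,0,0,0,-0.542],[0,-43.8,2.7,0,0,0,-0.598]]'; python3 -m crank '[[0,0,0,0,0,0,0],[0,0,0,0,0,0,0]]'; cat >>h.py <<'E'
def knob():
    c,p,H,S,V=measure('side'); X=cast(c,pix((H>20)&(H<34)&(S>150)&(V>120)),70)[:,:2]; q=np.hypot(*(X-PV).T); k=X[(q>50)&(q<90)]
    print('knob',len(k),k.mean(0) if len(k) else 0,'lever ang',(ang(k.mean(0)-PV)%(2*np.pi)-(np.pi-.30)) if len(k) else 0)
E
python3 - <<'E'
from h import *
knob(); P=manip.read_state()['eef_pos'][:2]-PV; print(ang(P)%6.2832,np.hypot(*P))
larc(np.linspace(3.16,3.6,9),33)
E
```

```text
clock: 16.05
eef_pos: [466.2, -80.8, 34.4]
eef_rot: [-3.141, 0.0, 1.161]
wrist_force: [0.1, 0.3, 0.9]
finger_gap: 0.7
finger_force: 0.0
clock: 17.05
eef_pos: [451.4, -122.3, 35.2]
eef_rot: [3.141, 0.0, 1.761]
wrist_force: [-0.9, 1.1, -0.5]
finger_gap: 0.5
finger_force: 0.7
clock: 17.25
eef_pos: [451.6, -122.2, 34.9]
eef_rot: [3.141, 0.001, 1.757]
wrist_force: [-0.2, 0.2, 1.0]
finger_gap: 0.2
finger_force: 0.0
knob 87 [ 457.61234829 -139.16600576] lever ang 0.5071996754492556
3.1019058461944207 73.52811360000814
[0, -4.1, -1.3, 1.8, 0, 0, -0.064]
[0, -8.1, -1.9, 1.8, 0, 0, -0.119]
[0, -12.2, -2.2, 1.8, 0, 0, -0.174]
[0, -16.3, -2.3, 1.8, 0, 0, -0.229]
[0, -20.3, -2.2, 1.8, 0, 0, -0.284]
[0, -24.4, -1.9, 1.8, 0, 0, -0.339]
[0, -28.4, -1.4, 1.8, 0, 0, -0.394]
[0, -32.4, -0.6, 1.8, 0, 0, -0.449]
[0, -36.4, 0.4, 1.8, 0, 0, -0.504]
```

```bash
python3 -m crank '[[0,-4.1,-1.3,0,0,0,-0.064],[0,-8.1,-1.9,0,0,0,-0.119],[0,-12.2,-2.2,0,0,0,-0.174],[0,-16.3,-2.3,0,0,0,-0.229],[0,-20.3,-2.2,0,0,0,-0.284],[0,-24.4,-1.9,0,0,0,-0.339],[0,-28.4,-1.4,0,0,0,-0.394],[0,-32.4,-0.6,0,0,0,-0.449],[0,-36.4,0.4,0,0,0,-0.504],[0,-36.4,0.4,0,0,0,-0.504]]'; python3 - <<'E'
from h import *
knob(); P=manip.read_state()['eef_pos'][:2]-PV; print(ang(P)%6.2832,np.hypot(*P))
larc(np.linspace(3.63,3.9,10),34)
E
```

```text
clock: 18.3
eef_pos: [458.5, -157.9, 34.4]
eef_rot: [3.142, 0.0, 2.263]
wrist_force: [0.2, 0.3, 0.1]
finger_gap: 0.6
finger_force: 0.0
knob 89 [ 471.86619813 -169.42919147] lever ang 0.9964133675693079
3.5989218867716657 74.12652071620832
[0, -2.3, -0.4, 0.4, 0, 0, -0.03]
[0, -4.5, -0.8, 0.4, 0, 0, -0.06]
[0, -6.7, -1.1, 0.4, 0, 0, -0.09]
[0, -8.9, -1.4, 0.4, 0, 0, -0.12]
[0, -11.1, -1.6, 0.4, 0, 0, -0.15]
[0, -13.3, -1.8, 0.4, 0, 0, -0.18]
[0, -15.5, -1.9, 0.4, 0, 0, -0.21]
[0, -17.7, -1.9, 0.4, 0, 0, -0.24]
[0, -19.9, -1.8, 0.4, 0, 0, -0.27]
[0, -22.2, -1.7, 0.4, 0, 0, -0.3]
```

Stop expected at about φ 3.8 (≈15 mm more); I'll approach slowly and watch the force.

```bash
python3 -m crank '[[0,-2.3,-0.4,0,0,0,-0.03],[0,-4.5,-0.8,0,0,0,-0.06],[0,-6.7,-1.1,0,0,0,-0.09],[0,-8.9,-1.4,0,0,0,-0.12],[0,-11.1,-1.6,0,0,0,-0.15],[0,-13.3,-1.8,0,0,0,-0.18],[0,-14.5,-1.9,0,0,0,-0.2],[0,-14.5,-1.9,0,0,0,-0.2]]'; python3 -m crank '[[0,-1,0,0,0,0,0],[0,-2,0,0,0,0,0],[0,-2,0,0,0,0,0]]';python3 - <<'E'
from h import *
knob(); s=manip.read_state();P=s['eef_pos'][:2]-PV; print(ang(P)%6.2832,np.hypot(*P),s['wrist_force'])
E
```

```text
clock: 19.15
eef_pos: [466.2, -170.0, 34.3]
eef_rot: [3.142, 0.0, 2.462]
wrist_force: [-0.7, 1.1, -0.4]
finger_gap: 0.8
finger_force: 0.2
clock: 19.45
eef_pos: [467.8, -171.4, 34.3]
eef_rot: [-3.142, 0.0, 2.462]
wrist_force: [-1.1, 0.5, -0.2]
finger_gap: 0.5
finger_force: 0.3
knob 88 [ 482.82559436 -179.16453567] lever ang 1.2092192367985453
3.8232381396332746 73.69898951502795 [-0.73560083  0.73611858  1.6098666 ]
```

Near the stop; nudging until contact force shows.

```bash
for i in 1; do python3 -m crank '[[0,-1,0,0,0,0,0],[0,-2,0,0,0,0,0],[0,-2,0,0,0,0,0]]'; done; python3 - <<'E'
from h import *
knob()
E
```

```text
clock: 19.8
eef_pos: [468.3, -172.0, 34.1]
eef_rot: [-3.141, -0.003, 2.463]
wrist_force: [-8.1, 5.2, 5.8]
finger_gap: 0.6
finger_force: 4.9
knob 87 [ 483.19524707 -179.52226639] lever ang 1.2166633705014336
```

The force rose to about 10 N with the TCP stalled, so the lever is at its stop. I'll retreat and verify.

```bash
python3 -m crank '[[0,4,0,0,0,0,0],[0,9,0,0,0,0,0],[0,10,0,-25,0,0,0],[0,10,0,-60,0,0,0],[0,10,0,-100,0,0,0],[0,10,0,-130,0,0,0],[0,-5,60,-130,0,0,0],[0,-5,60,-130,0,0,0],[0,-5,60,-130,0,0,0],[0,-5,60,-130,0,0,0]]'; python3 - <<'E'
from h import *
knob(); rim(); rim('top'); print(manip.read_state()['eef_pos'])
a=optics.camera('wrist')[0]; b=optics.camera('top')[0]
cv2.imwrite('pics/f.png',np.vstack([cv2.resize(a,(480,300)),cv2.resize(b[140:300,250:506],(480,300))])[:,:,::-1])
E
```

```text
clock: 20.85
eef_pos: [510.1, -129.3, 163.7]
eef_rot: [-3.141, -0.001, 2.463]
wrist_force: [0.2, 0.0, 0.4]
finger_gap: 0.3
finger_force: 0.0
knob 72 [ 483.4227943 -180.875094 ] lever ang 1.231075608541146
red 83 0.6149 26.4 66.2
green 95 0.6269 73.1 101.6
rim diff 0.01193583509995999
red 8 0.6349 27.2 62.0
green 26 0.6373 68.2 97.1
rim diff 0.002350694472296855
[ 510.14035463 -129.73444646  164.11727786]
```

View pics/f.png

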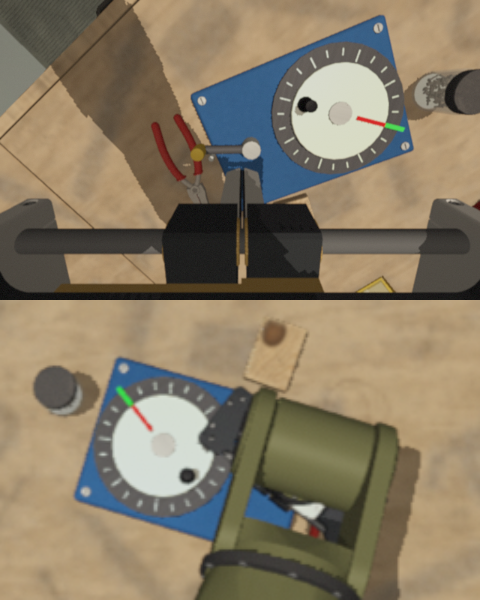

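The view shows red and green in line (wrist view about (372,120) to (398,128)), the knob over against the stop pin at (197,155), and the jar, pliers and offcut in place. The robot is clear of everything.

```bash
python3 -c "
from cell import manip
print(manip.sign_off())"
```

```text
the job is handed in; nothing more can be done
None
```

The dial's red mark is on the green line to within about 0.01 rad by camera, the lock lever was then pushed to its stop, nothing else looked disturbed, and the job was handed in at about 21 s of the 58 s allowed.

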